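# Press the round decanter's stopper home

## Robot

A 6-joint arm with a two-finger parallel gripper is mounted at the origin on a cart in front of the work surface, level with it; the furniture and walls round the work are solid. World frame = base frame: x ahead of the robot, y to its left, z up, the work surface at z = 0. Lengths are in m, angles in degrees, forces in N, time in s.
With the tool pointing down it reaches from about 0.375 to 0.9 m from the base axis. Payload 3.1 kg.
Tool frame: the origin (TCP) lies at the very end of the fingers, on their centre line; the grasp point (between the pads) lies 19 mm behind it; z points along the fingers, y is the line along which they close (so a half turn about z gives the same grasp; the last joint's range is limited). The gripper opens to 87 mm and grips with 3 to 60 N. Pads are 19 mm wide; open, the fingers measure 117 mm over their backs; the gripper's body (75 mm by 190 mm) begins 51 mm behind the grasp point.
Start: joints at [-82.649, 30.224, 82.088, -0, 67.689, -10.227], TCP at [0.189, -0.596, 0.223] pointing down, gripper open.
Joint ranges: [-176.69, 176.69], [-43.24, 126.21], [12.49, 139.97], [-82, 262], [0, 151.66], [-163.58, 163.58]. Speed limits (degrees/s): [159.86, 159.86, 180, 180, 180, 180].

## Interface

Orientations are given as a 3x3 rotation matrix whose columns are the frame's x, y, z axes.
In Python, from rig import readout, cams, bot gives the robot as it stands.
- The arm moves only by the shell command python3 -m inch 'ROWS'. ROWS is JSON, a list of rows, each a list of 5 numbers: the shift along the world's x, y, z in cm, then the turn about the world's z in degrees, then the finger opening in cm, from 0 to 8.7. In form: [[dx, dy, dz, twist, fingers], ...]. A call has 1 to 10 rows; each row is the pose to reach, as a shift and turn from the pose commanded when the call began; what a row does not reach only later rows make up. A row lasts 1/12 s, in which the tool goes at most 41.7 mm and 7.16 degrees, less where a joint would pass 70% of its speed; a pose out of reach is approached as far as the arm can. A call with a gripper value outside its range is refused whole. The fingers move at their own pace and stop on an object; the grip force is fixed at half the most. Time passes only in rows, so rows that repeat a pose let the fingers close. It gives the time, the measured TCP pose, the force, the opening and the grip force at its end, in the units of the state.
- readout.read_state(): the state, without advancing time (a new reading comes with each control period).
- cams.capture(name): name is "side" or "top"; returns a dict with "image" (420x560x3 uint8, blue, green, red), "intrinsics" (3x3 intrinsics, pixels), "xyz" and "rotation" of the camera in the world. Camera axes: x right, y down, z forward; pixel columns grow to the right and rows downward; lengths in m; the calibration is good to about 2 mm. A picture is of the moment at which its call begins. There is no depth.
- bot.hand_in(): hands the job in; it is judged then, once.
The state is a dict: "time_s": time; "joint_positions": joint angles; "qvel": joint speeds; "tau": joint torques, N m; "position": TCP position; "tcp_rot": TCP orientation; "force": force on the tool from outside, world axes, zero at the start; "moment": the same for the moment, N m; "opening": opening from 0.0 (shut) to 1.0 (fully open); "grasp_force": force on a finger pad.
Only numpy, scipy, OpenCV 4.12 (cv2) and the standard library are available. Lean on these libraries where they do the work, as an engineer would, in place of code of your own. Each camera call takes 0.05 s, during which the arm holds its last target. There are 200 camera calls.

## Task

Close the shorter, round-bellied decanter with the flat disc-shaped stopper: that stopper stands proud of the neck, so press it gently straight down with the fingertips until it sits fully home, then take the hand away; nothing is to be lifted or shifted. The taller decanter with the amber drink and the ball-shaped stopper is still being poured from: do not touch it, leave its stopper raised, and leave the glasses and bar tools alone.

Things in the scene. Friction and masses are not known exactly. Their poses are not given: they have to be found in the camera images.
- round_decanter: the decanter to close: the shorter of two loose clear-glass decanters, colourless inside, with a round belly 128 mm wide narrowing to a slim neck, about 0.6 kg, standing upright on the worktop; origin at the centre of its underside, z up; neck mouth 225 mm up
- round_stopper_top (a point): centre of the top of the round decanter's glass stopper, the place to press: a flat-topped disc about 46 mm across and 22 mm high, on the decanter's axis; 253 mm above the worktop when the stopper is home, 9 to 17 mm higher at the start; moves with the stopper
- round_decanter_stopper (a joint): how far the round decanter's stopper stands proud, m: 0 is fully home, 0.009 to 0.017 at the start. It slides straight up and down in the neck, stays where it is left, gives way under about 2.5 N (more when pushed fast) and comes to a hard stop at 0
- tall_decanter: bystander: the taller and slimmer decanter, 100 mm wide at the belly, amber drink in it, loose, upright; origin at the centre of its underside; either decanter may stand to the left or to the right of the other
- tall_stopper_top (a point): centre of the top of the tall decanter's ball-shaped stopper (45 mm across), 306 mm above the worktop when home, 9 to 17 mm higher at the start; to be left so
- tall_decanter_stopper (a joint): how far the tall decanter's stopper stands proud, m (0 is home); to be left as found
- tumbler_a: bystander: loose clear tumbler with ice, 73 mm wide, 100 mm high, between and behind the decanters; origin under its centre
- tumbler_b: bystander: a second such tumbler, to the right of the decanters; origin under its centre
- glass_a: bystander: stemmed wine glass, 91 mm wide, 245 mm high, behind the decanters; origin under its centre
- glass_b: bystander: a second such wine glass; origin under its centre
- jigger: bystander: brass double jigger, 47 mm wide, 101 mm high, on the right; origin under its centre
- corkscrew: bystander: wing corkscrew standing on its bell, 72 mm wide, 146 mm high, back right; origin under its centre
- bar_spoon: bystander: long thin bar spoon lying on the worktop on the right, 274 mm along its x, 13 mm high; origin under its middle

How it is judged (in metres and radians):
On the way:
1. the fingers press the round decanter's stopper home (within 2 mm) (value of joint round_decanter_stopper below 0.002 m and contact force between the fingers and round_decanter above 0.5 N), for 0.1 s.
At the end, for the whole second after the job is handed in: the round decanter's stopper is home within 2 mm; the decanter stands upright, at rest, within 15 mm of where it was; the tall decanter's stopper is within 6 mm and the glasses and tools within 10 mm of where they were (value of joint round_decanter_stopper below 0.002 m and angle between each of round_decanter, tall_decanter's own z axis and vertical below 0.05 rad and distance of round_decanter from where it was at the start of the episode below 0.015 m and linear speed of round_decanter below 0.02 m/s and distance of tall_stopper_top from where it was at the start of the episode below 0.006 m and distance of each of tumbler_a, tumbler_b, glass_a, glass_b, jigger, corkscrew, bar_spoon from where it was at the start of the episode below 0.01 m); the robot touches nothing.
It fails at once if the glass is pressed hard (over 35 N) (contact force between the fingers and round_decanter above 35 N).
It fails at once if the round decanter is shifted by more than 20 mm, tipped or lifted (distance of round_decanter from where it was at the start of the episode above 0.02 m or angle between round_decanter's own z axis and vertical above 0.12 rad or height (world z) of round_decanter above 0.008 m).
It fails at once if the round decanter's stopper is pulled up (value of joint round_decanter_stopper above 0.021 m).
It fails at once if the tall decanter is touched, or its stopper disturbed (contact force between any of the fingers, the arm and tall_decanter above 0.5 N or distance of tall_stopper_top from where it was at the start of the episode above 0.008 m).
It fails at once if a glass or bar tool is knocked (moved over 15 mm) (distance of any of tumbler_a, tumbler_b, glass_a, glass_b, jigger, corkscrew, bar_spoon from where it was at the start of the episode above 0.015 m).
It also fails if it takes over 32 s, if anything falls off the work surface, if the arm or the gripper's body presses on something with over 40 N, if the wrist force passes 120 N, or if a joint passes its speed limit or range.

## Working session

There is one attempt and no reset: what is moved stays moved. The work goes in short steps, Python scripts to look and compute and a shell command to move; the robot and the scene stay as the last step left them, time stands still between calls to the robot, and variables do not carry over. Pictures are saved under pics/ and viewed, at most 10 in all, crops included, and the job is handed in when it is done.

```bash
mkdir -p pics; ls
python3 - <<'E'
from rig import readout,cams,bot
import cv2
for n in("side","top"):
    c=cams.capture(n); cv2.imwrite(f"pics/{n}0.png",c["image"]); print(n,c["intrinsics"],c["xyz"],c["rotation"])
s=readout.read_state();print(s["time_s"],s["position"],s["tcp_rot"],s["force"])
E
```

```text
pics
side [[402.70309366   0.         278.58250175]
 [  0.         402.70309366 213.04269889]
 [  0.           0.           1.        ]] [ 0.45086156 -1.0655875   0.6356104 ] [[ 0.9963857  -0.01332146  0.08389319]
 [-0.08162233 -0.42364262  0.90214452]
 [ 0.02352285 -0.90573146 -0.42319878]]
top [[424.55704016   0.         272.69929168]
 [  0.         424.55704016 207.14531017]
 [  0.           0.           1.        ]] [ 0.08222038 -0.22463809  1.41576176] [[ 0.12522315 -0.92832857  0.35003605]
 [-0.99212705 -0.11779414  0.04252593]
 [ 0.00175416 -0.35260547 -0.93577044]]
0.1 [ 0.18868658 -0.59514828  0.22165687] [[ 9.53304942e-01  3.02009312e-01 -2.50356492e-04]
 [ 3.02009214e-01 -9.53303020e-01  1.94611074e-03]
 [ 3.49077965e-04 -1.93084695e-03 -9.99998075e-01]] [ 0.14303062 -0.09062913 -0.2504821 ]
```

View pics/side0.png

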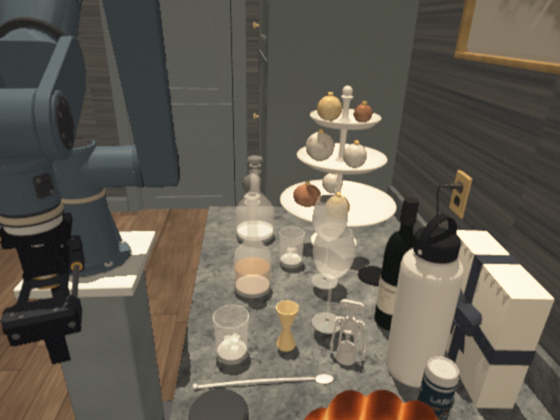

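View pics/top0.png

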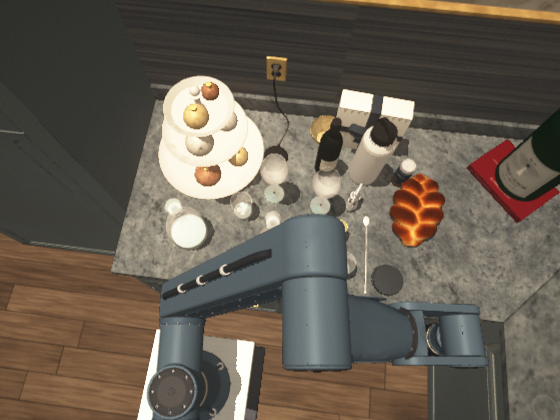

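Side view: the amber decanter (base ≈(252,285)) is in front of the round one (belly ≈(255,215), stopper near (255,160–190)). Top view: the round one's belly is at ≈(187,230) and its stopper at ≈(174,207); the tall one's stopper is near (273,218). I'll zoom in on both.

Run:
```python
import cv2,numpy as np
a=cv2.imread("pics/side0.png")[140:310,205:305]; b=cv2.imread("pics/top0.png")[180:270,140:300]
a=cv2.resize(a,None,fx=3.5,fy=3.5,interpolation=cv2.INTER_CUBIC); b=cv2.resize(b,None,fx=2.7,fy=2.7,interpolation=cv2.INTER_CUBIC)
h=np.zeros((595,790,3),np.uint8);h[:a.shape[0],:a.shape[1]]=a;h[:b.shape[0],355:355+b.shape[1]]=b
cv2.imwrite("pics/z0.png",h)
```

```text
(no output)
```

View pics/z0.png

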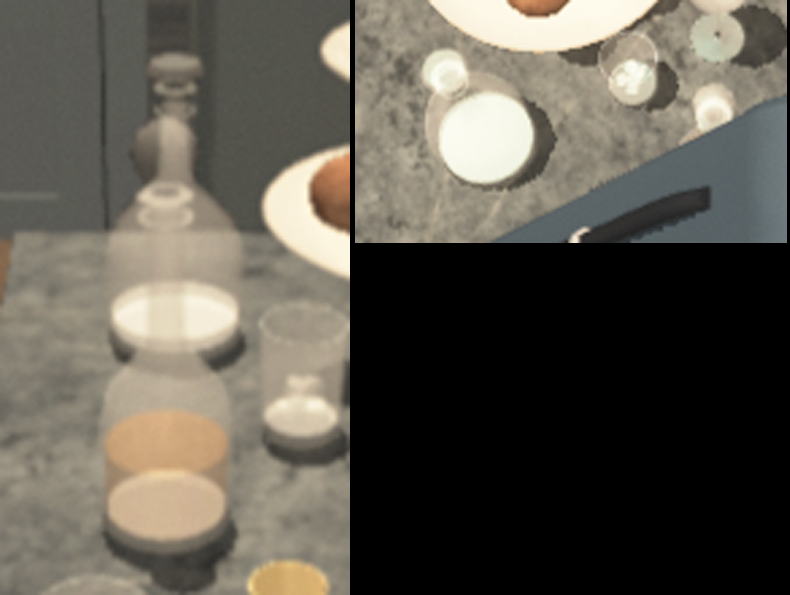

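Crop: the round stopper's flat top is at side px ≈(255.3,157.7) and top px ≈(173.3,206.7). Base discs are at side (255,231) and top (189,231). The tall decanter's ball is at side (251.6,182.3) and top ≈(272.6,219). Next I triangulate.

```bash
cat > h.py <<'E'
import numpy as np
from rig import cams
def ray(c,p):
    d=np.array(c["rotation"])@np.linalg.inv(c["intrinsics"])@[p[0],p[1],1]; return np.array(c["xyz"]),d/np.linalg.norm(d)
def tri(a,p,b,q):
    o,d=ray(a,p);O,D=ray(b,q); s=np.linalg.lstsq(np.c_[d,-D],O-o,rcond=None)[0]
    return ((o+s[0]*d+O+s[1]*D)/2).round(4), np.linalg.norm(o+s[0]*d-O-s[1]*D).round(4)
def plane(c,p,z):
    o,d=ray(c,p); return (o+d*(z-o[2])/d[2]).round(4)
E
python3 - <<'E'
from h import *
from rig import readout
s=cams.capture("side");t=cams.capture("top")
for n,p,q in(("rstop",(255.3,157.7),(173.3,206.7)),("rbase",(255,231),(188.9,230.7)),("tball",(251.6,182.3),(272.6,218.9)),("tumA",(291,258),(243,210))): print(n,tri(s,p,t,q))
print(plane(s,(253,285),.015),plane(s,(255.3,157.7),.266),plane(t,(173.3,206.7),.266))
print(readout.read_state()["joint_positions"])
E
```

```text
rstop (array([0.4813, 0.1135, 0.2675]), np.float64(0.0083))
rbase (array([0.4835, 0.1147, 0.0174]), np.float64(0.0012))
tball (array([ 0.4667, -0.1778,  0.2992]), np.float64(0.0028))
tumA (array([ 0.5833, -0.0587,  0.0166]), np.float64(0.0027))
[ 0.4701 -0.1856  0.015 ] [0.4855 0.1231 0.266 ] [0.4775 0.1131 0.266 ]
[-8.26509075e+01  3.02564456e+01  8.21281660e+01 -1.07975380e-03
  6.76869484e+01 -1.02282985e+01]
```

```bash
python3 - <<'E'
from h import *
s=cams.capture("side");t=cams.capture("top")
for n,p,q,r,e in(("bot",(338,203),(210,150),52,(210,202)),("mid",(342,157),(205,128),38,(205,166)),("top",(345,119),(200,103),35,(200,138))):
    P,g=tri(s,p,t,q); print(n,P,g,"near edge",plane(t,e,P[2]),"left edge",plane(t,(q[0]-r,q[1]),P[2]),plane(t,(q[0]+r,q[1]),P[2]))
E
python3 -m inch '[[0,0,6,0,0],[1,0,12,0,0],[3,2,18,0,0],[5,5,22,0,0],[8,8,24,0,0],[11,11,24,0,0],[14,14,24,0,0],[17,17,24,0,0],[20,20,24,0,0],[20,20,24,0,0]]'
```

```text
bot [0.7418 0.071  0.134 ] 0.0019 near edge [0.5538 0.0374 0.134 ] left edge [0.7184 0.2461 0.134 ] [ 0.763  -0.1043  0.134 ]
mid [0.7383 0.0648 0.2848] 0.0041 near edge [0.6089 0.0414 0.2848] left edge [0.7213 0.1801 0.2848] [ 0.7507 -0.0506  0.2848]
top [0.742  0.0636 0.4002] 0.0087 near edge [0.6368 0.043  0.4002] left edge [0.7348 0.1615 0.4002] [ 0.7597 -0.0339  0.4002]
time_s: 1.13
position: [0.3774, -0.4067, 0.4615]
tcp_rot: [[0.954, 0.301, 0.001], [0.301, -0.954, -0.001], [0.0, 0.001, -1.0]]
force: [0.5, -0.1, -0.1]
opening: 0.325
grasp_force: 0.0
```

```bash
python3 -m inch '[[2,4,0,-4,0],[4,8,0,-8,0],[6,12,0,-12,0],[7,16,0,-17,0],[8,20,0,-17,0],[8,24,0,-17,0],[8,28,0,-17,0],[8,32,0,-17,0],[8,36,0,-17,0],[8,36,0,-17,0]]'
```

```text
time_s: 1.97
position: [0.4551, -0.0414, 0.4613]
tcp_rot: [[1.0, 0.019, 0.001], [0.019, -1.0, 0.004], [0.001, -0.004, -1.0]]
force: [0.1, -1.2, 0.9]
opening: 0.01
grasp_force: 0.0
```

```bash
python3 -m inch '[[1,4,0,0,0],[1.5,8,0,0,0],[2,12,-2,0,0],[2.5,15.4,-5,0,0],[2.5,15.4,-9,0,0],[2.5,15.4,-12,0,0],[2.5,15.4,-12,0,0],[2.5,15.4,-12,0,0]]'
python3 - <<'E'
from rig import cams
import cv2,numpy as np
a=cams.capture("side")["image"][80:240,180:330];b=cams.capture("top")["image"][130:290,110:260]
cv2.imwrite("pics/z1.png",cv2.resize(np.hstack([a,b]),None,fx=2.66,fy=2.66,interpolation=cv2.INTER_CUBIC))
E
```

```text
time_s: 2.63
position: [0.4806, 0.1056, 0.3398]
tcp_rot: [[1.0, 0.01, -0.004], [0.01, -1.0, -0.0], [-0.004, 0.0, -1.0]]
force: [0.9, -0.2, 0.4]
opening: 0.003
grasp_force: 0.0
```

View pics/z1.png

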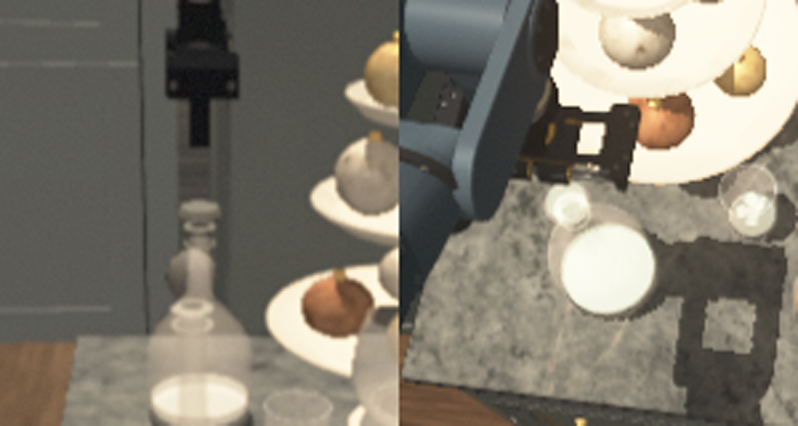

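The fingers hang right over the stopper in x (side crop: fingertips at (199,148), stopper at (200,210)). The stopper is still proud and nothing else has been touched. I'll trim y and go down closer.

```bash
python3 - <<'E'
from rig import readout
s=readout.read_state();print(s["position"],s["force"])
E
python3 -m inch '[[0.1,0.4,0,0,0],[0.1,0.4,-2,0,0],[0.1,0.4,-4,0,0],[0.1,0.4,-5,0,0],[0.1,0.4,-5,0,0],[0.1,0.4,-5,0,0]]'
```

```text
[0.48325289 0.10521287 0.34296755] [-0.40602365 -0.08084352  0.08671965]
time_s: 3.23
position: [0.4836, 0.1096, 0.2922]
tcp_rot: [[1.0, 0.009, 0.003], [0.009, -1.0, 0.0], [0.003, -0.0, -1.0]]
force: [0.6, 0.4, -0.0]
opening: 0.006
grasp_force: 0.0
```

```bash
python3 -m inch '[[-0.1,0.4,-0.3,0,0],[-0.1,0.4,-0.7,0,0],[-0.1,0.4,-1.1,0,0],[-0.1,0.4,-1.4,0,0],[-0.1,0.4,-1.4,0,0]]'
python3 - <<'E'
from rig import cams,readout
import cv2,numpy as np
s=readout.read_state();print(s["position"],s["force"])
a=cams.capture("side")["image"][130:210,205:305];b=cams.capture("top")["image"][170:250,130:230]
cv2.imwrite("pics/z2.png",cv2.resize(np.hstack([a,b]),None,fx=4,fy=4,interpolation=cv2.INTER_CUBIC))
E
```

```text
time_s: 3.65
position: [0.4811, 0.1138, 0.2762]
tcp_rot: [[1.0, 0.01, -0.001], [0.01, -1.0, -0.0], [-0.001, 0.0, -1.0]]
force: [0.0, -0.2, 0.6]
opening: 0.005
grasp_force: 0.0
[0.48107228 0.1138003  0.2762104 ] [ 0.03443274 -0.22129553  0.57312645]
```

View pics/z2.png

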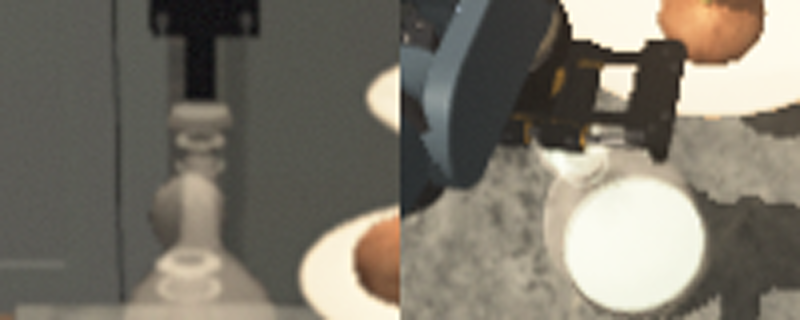

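The fingertips (side crop (199,100)) are centred just above the stopper disc (centre (201,115)), with no contact yet. I'll press slowly.

```bash
python3 -m inch '[[0.1,0,-0.1,0,0],[0.1,0,-0.2,0,0],[0.1,0,-0.3,0,0],[0.1,0,-0.4,0,0],[0.1,0,-0.5,0,0],[0.1,0,-0.6,0,0],[0.1,0,-0.7,0,0],[0.1,0,-0.8,0,0],[0.1,0,-0.9,0,0],[0.1,0,-1.0,0,0]]'
```

```text
time_s: 4.58
position: [0.4825, 0.1138, 0.2669]
tcp_rot: [[1.0, 0.01, 0.0], [0.01, -1.0, -0.0], [0.0, 0.0, -1.0]]
force: [-0.6, -0.2, 2.6]
opening: 0.006
grasp_force: 1.3
```

```bash
python3 -m inch '[[0,0,-0.1,0,0],[0,0,-0.2,0,0],[0,0,-0.3,0,0],[0,0,-0.4,0,0],[0,0,-0.5,0,0],[0,0,-0.6,0,0],[0,0,-0.7,0,0],[0,0,-0.8,0,0],[0,0,-0.9,0,0],[0,0,-1.0,0,0]]'
```

```text
time_s: 5.42
position: [0.4825, 0.1138, 0.2566]
tcp_rot: [[1.0, 0.01, -0.0], [0.01, -1.0, 0.0], [-0.0, -0.0, -1.0]]
force: [-0.4, -0.6, 3.1]
opening: 0.007
grasp_force: 1.3
```

```bash
python3 -m inch '[[0,0,-0.1,0,0],[0,0,-0.2,0,0],[0,0,-0.25,0,0],[0,0,-0.3,0,0],[0,0,-0.3,0,0]]'
```

```text
time_s: 5.83
position: [0.4825, 0.1138, 0.2536]
tcp_rot: [[1.0, 0.01, -0.0], [0.01, -1.0, 0.0], [-0.0, -0.0, -1.0]]
force: [0.2, 0.2, 2.4]
opening: 0.007
grasp_force: 0.8
```

Nearly home (0.2536 m against 0.253). Short steps down until the hard stop shows in the force.

```bash
python3 -m inch '[[0,0,-0.05,0,0],[0,0,-0.1,0,0],[0,0,-0.1,0,0]]'
```

```text
time_s: 6.08
position: [0.4825, 0.1138, 0.2532]
tcp_rot: [[1.0, 0.01, 0.0], [0.01, -1.0, -0.0], [0.0, 0.0, -1.0]]
force: [-0.5, 0.9, 4.3]
opening: 0.007
grasp_force: 2.6
```

```bash
python3 -m inch '[[0,0,-0.05,0,0],[0,0,-0.1,0,0],[0,0,-0.1,0,0],[0,0,-0.1,0,0]]'
```

```text
time_s: 6.42
position: [0.4826, 0.1138, 0.2531]
tcp_rot: [[1.0, 0.01, 0.001], [0.01, -1.0, -0.0], [0.001, 0.0, -1.0]]
force: [-2.7, -0.8, 9.9]
opening: 0.004
grasp_force: 5.1
```

The hard stop is reached: 9.9 N with no further travel. I'll lift away straight up, slowly at first.

```bash
python3 -m inch '[[0,0,0,0,0],[0,0,0.3,0,0],[0,0,0.6,0,0],[0,0,1.2,0,0],[0,0,2.5,0,0],[0,0,4.5,0,0],[0,0,7,0,0],[0,0,10,0,0],[0,0,12,0,0],[0,0,12,0,0]]'
python3 - <<'E'
from rig import cams,readout
import cv2,numpy as np
s=readout.read_state();print(s["position"],s["force"])
a=cams.capture("side")["image"][90:250,190:320];b=cams.capture("top")["image"][150:310,110:270]
cv2.imwrite("pics/z3.png",cv2.resize(np.hstack([a,b]),None,fx=2.7,fy=2.7,interpolation=cv2.INTER_CUBIC))
E
```

```text
time_s: 7.25
position: [0.4851, 0.1139, 0.3765]
tcp_rot: [[1.0, 0.01, 0.01], [0.01, -1.0, 0.0], [0.01, -0.0, -1.0]]
force: [0.5, -0.7, -0.2]
opening: 0.007
grasp_force: 0.0
[0.48513022 0.11390356 0.37654881] [ 0.46646179 -0.73469328 -0.23295016]
```

View pics/z3.png

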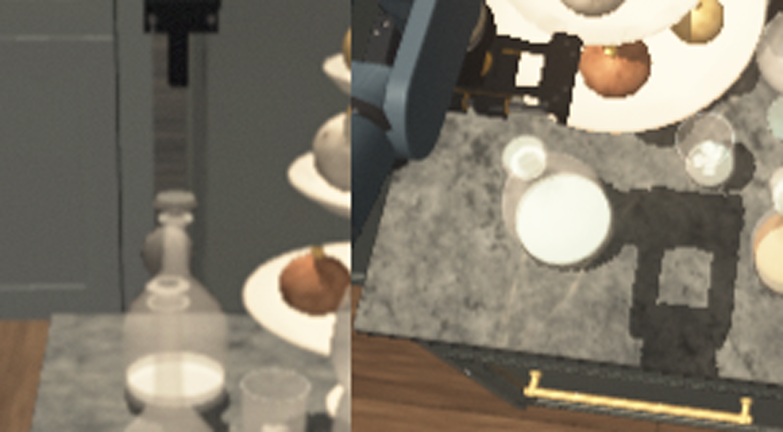

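The stopper (side crop (175,200)) now sits down on the neck collar. The decanter has not moved (base at side px ≈(255,231)), and the hand is clear.

```bash
python3 -m inch '[[0,0,0,0,0],[0,0,0,0,0],[0,0,0,0,0]]' && python3 -c "
from rig import bot;print(bot.hand_in())"
```

```text
time_s: 7.6
position: [0.4817, 0.1138, 0.3703]
tcp_rot: [[1.0, 0.01, -0.003], [0.01, -1.0, -0.0], [-0.003, -0.0, -1.0]]
force: [0.3, 0.2, -0.5]
opening: 0.001
grasp_force: 0.0
the job is handed in; nothing more can be done
None
```

I pressed the round decanter's stopper down to its hard stop (about 10 N at 253 mm), took the hand away and handed the job in at 7.6 s; the hand-in returned no verdict, and the arm touched nothing else that I could see.

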